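# Hang the basket away and hold the hold-down bar open

### The arm

A 6-joint arm with a two-finger parallel gripper is mounted at the origin on a cart in front of the work surface, level with it; the furniture and walls round the work are solid. World frame = base frame: x ahead of the robot, y to its left, z up, the work surface at z = 0. Lengths are in m, angles in degrees, forces in N, time in s.
With the tool pointing down it reaches from about 0.375 to 0.9 m from the base axis. Payload 3.1 kg.
Tool frame: the origin (TCP) lies on the centre line of the jaws, within the pads' length; the fingertips stand finger_overhang ahead of it and the grasp point (between the pads) lies 5 mm behind it (finger_overhang is the distance from the TCP to the fingertips, in m); z points along the fingers, y is the line along which they close (so a half turn about z gives the same grasp; the last joint's range is limited). The gripper opens to 87 mm and grips with 3 to 60 N. Pads are 19 mm wide; open, the fingers measure 117 mm over their backs; the gripper's body (75 mm by 190 mm) begins 51 mm behind the grasp point.
Start: joints at [-81.102, 30.224, 82.088, -0, 67.689, -10.227], TCP at [0.205, -0.59, 0.237] pointing down, gripper open.
Joint ranges: [-176.69, 176.69], [-43.24, 126.21], [12.49, 139.97], [-82, 262], [0, 151.66], [-163.58, 163.58]. Speed limits (degrees/s): [159.86, 159.86, 180, 180, 180, 180].

### API

Orientations are given as a 3x3 rotation matrix whose columns are the frame's x, y, z axes.
In Python, from rig import read_state, capture, calibration, hand_in, finger_overhang gives the robot as it stands.
- The arm moves only by the tool send_rows, never from a script. Its argument "plan" is a list of rows, each a list of 5 numbers: the closure in counts, from 0 (fully open) to 255 (shut), then the shift along the tool's x, y, z in m, then the turn about the tool's z in rad. A call has 1 to 20 rows; each row shifts and turns the commanded pose from where the row before left it, along the tool's axes as they then stand; what a row does not reach is not made up. A row lasts 1/12 s, in which the tool goes at most 41.7 mm and 7.16 degrees, less where a joint would pass 70% of its speed; a pose out of reach is approached as far as the arm can. A call is refused whole if a number of a shift passes 0.0417 or a number of a turn 0.125, either way. A call with a gripper value outside its range is refused whole. The fingers move at their own pace and stop on an object; the grip force is fixed at half the most. Time passes only in rows, so rows that do not move let the fingers close. It gives the time, the measured TCP pose, the force, the opening and the grip force at its end, in the units of the state.
- read_state(): the state, without advancing time (a new reading comes with each control period).
- capture(name): name is "side" or "top"; returns (picture, depth): 480x640x3 uint8, blue, green, red; 480x640 float32, m along the optical axis (not along the pixel's ray), 0 where there is no reading.
- calibration(name): a dict with "fx", "fy", "cx", "cy" (pixels), "xyz" and "rotation" of the camera in the world. Camera axes: x right, y down, z forward; pixel columns grow to the right and rows downward; lengths in m; the calibration is good to about 2 mm. A picture is of the moment at which its call begins. calibration takes no time and is no camera call.
- hand_in(): hands the job in; it is judged then, once.
The state is a dict: "time_s": time; "joint_positions": joint angles; "qvel": joint speeds; "tau": joint torques, N m; "position": TCP position; "tcp_rot": TCP orientation; "force": force on the tool from outside, world axes, zero at the start; "moment": the same for the moment, N m; "opening": opening from 0.0 (shut) to 1.0 (fully open); "grasp_force": force on a finger pad.
Only numpy, scipy, OpenCV 4.12 (cv2) and the standard library are available. Lean on these libraries where they do the work, as an engineer would, in place of code of your own. Each camera call takes 0.05 s, during which the arm holds its last target. There are 200 camera calls.

### The job

The parts basket stands on the bar of the hold-down fixture: hang it by its handle on the hook of the stand and let go of it. Then pull the latch at the bar's free end sideways against its spring by its upright tab, lift that end of the bar off the ball until it is about 9 cm up, and finish while still holding it raised so that the brass block beneath can be taken out. Leave the tin, the bottle and the brush where they stand.

Things in the scene. Friction and masses are not known exactly. Their poses are not given: they have to be found in the camera images.
- fixture: Fixed steel hold-down fixture, base 90 x 310 x 12 mm; origin at the centre of its underside, x across, y along. A hinged bar lies over it; its free end at y = -100 mm is a 46 mm square coupler box (top 66 mm up) over a ball stud, the latch sticking out on its -x side. A deck 80 (x) x 112 (y) mm on the bar, centre y = +30 mm, top 70 mm up, carries the basket. A brass block lies under the bar.
- bar (a joint): Hinge of the bar, rad: 0 = down on the ball, grows as the free end is lifted (0.4 = coupler about 88 mm up), stop at 1.0. It falls back when let go: lifting at the tab takes about 3 N. Cannot be lifted beyond about 0.02 while the latch is closed.
- latch (a joint): Slide of the latch, m: 0 = closed, grows as the tab is pulled along the fixture's -x, away from the coupler. The spring takes 6 N to start and 12 N at the stop of 0.014; the tooth is clear of the ball from 0.009 on. Springs back when let go. The latch stays on the bar and moves up with it.
- latch_tab (a point): Grip point on the latch's upright tab, 12 mm thick (fixture x), 20 mm wide (y): 88 mm above the bench with the bar down, 21 mm below the top of its slightly wider cap, 22 mm above the coupler's top; 33 mm clear between tab and coupler wall. At fixture (-62, -100) mm when closed. Axes: the fixture's, tilting with the bar.
- bar_hinge (a point): Centre of the bar's hinge pin, at fixture y = +125 mm, 60 mm above the bench; the bar turns about the fixture's x through this point.
- basket: Steel parts basket, open-topped box 60 (x) x 98 (y) x 32 mm, 0.12 kg or so, origin at the centre of its underside, with a stiff upright bail handle.
- basket_handle (a point): Middle of the handle's top bar: a straight round bar 9 mm thick along basket y, 94 mm long (legs at y = +-51 mm), centre 105 mm above the basket's underside. Axes as the basket's.
- hook_stand: Steel hook stand, fixed: round foot 80 mm across, upright rod 9 mm thick, at the top a single 9 mm hook arm that points along the stand's -x. Origin at the centre of the foot's underside. The rod's and arm's top is 231 mm up; the hook's upturned tip is 90 mm out and its top is 235 mm up.
- hook_seat (a point): Where the centre of the hanging handle bar rests in the hook's trough: 67 mm out along the stand's -x, 209 mm above the bench. The bar comes down from above, between tip and rod, lying across the hook arm (along the stand's y).
- powder_tin: Bystander: low round tin, 58 mm across, 18 mm high.
- glue_bottle: Bystander: small bottle, 71 mm high.
- bristle_brush: Bystander: brush standing upright, 146 mm high.
- sheath_loop (a point): Fixed obstacle that is part of the room: a wrapped shaft sheath hangs from above in a long loop down to the bench, left of the work. Point at the bottom of the loop, on the bench; keep out of 70 mm either way along world x and 75 mm along world y of it, up to 0.85 m high.
Mind the look-alikes: they are no part of the job. Leave any blue, brown or orange look-alike of the basket alone.

How it is judged (in metres and radians):
On the way, in this order (a step that is already met when the one before it is completed fails the run):
1. the basket hangs by its handle on the hook, let go (distance between basket_handle and hook_seat below 0.03 m and contact force between basket and hook_stand above 0.3 N and contact force between basket and the arm below 0.1 N and contact force between basket and the fingers below 0.1 N and value of joint bar below 0.03 rad), for 0.3 s.
2. the latch is pulled open with the bar still down (value of joint latch above 0.008 m and value of joint bar below 0.04 rad), for 0.05 s.
3. the bar's end is lifted off the ball (value of joint bar above 0.3 rad), for 0.2 s.
At the end, for the whole second after the job is handed in: The robot still holds the bar raised by at least 0.3 rad (coupler about 66 mm up) and at rest, with its hand touching it; the basket still hangs on the hook stand, the middle of its handle bar within 30 mm of the hook seat, and the robot does not touch it (value of joint bar above 0.3 rad and velocity of joint bar between -0.1 and 0.1 rad/s and (contact force between fixture and the fingers above 0.5 N or contact force between fixture and the arm above 0.5 N) and distance between basket_handle and hook_seat below 0.03 m and contact force between basket and hook_stand above 0.3 N and contact force between basket and the fingers below 0.1 N and contact force between basket and the arm below 0.1 N); the arm keeps its last pose, push and grip.
It fails at once if a bystander is moved by more than 3 cm (distance of any of powder_tin, glue_bottle, bristle_brush from where it was at the start of the episode above 0.03 m).
It also fails if it takes over 61 s, if anything falls off the work surface, if the arm or the gripper's body presses on something with over 40 N, if the wrist force passes 120 N, or if a joint passes its speed limit or range.

## Working session

There is one attempt and no reset: what is moved stays moved. The work goes in short steps, Python scripts to look and compute and a tool call to move; the robot and the scene stay as the last step left them, time stands still between calls to the robot, and variables do not carry over. Pictures are saved under pics/ and viewed, at most 10 in all, crops included, and the job is handed in when it is done.

Besides the shell and the picture viewer there is one more tool, called after "Call:" as name([rows], argument=value, ...), one row to a line, values as JSON. send_rows: Moves the arm, as the interface text tells. Its arguments: {"type":"object","properties":{"plan":{"type":"array","items":{"type":"array","items":{"type":"number"}}}},"required":["plan"]}

```bash
mkdir -p pics; ls; cat > h.py <<'E'
import numpy as np, cv2
from rig import *
def cloud(name):
    im,d=capture(name); c=calibration(name); R=np.array(c["rotation"]); t=np.array(c["xyz"])
    v,u=np.mgrid[:480,:640]
    P=np.stack([(u-c["cx"])/c["fx"]*d,(v-c["cy"])/c["fy"]*d,d],-1)@R.T+t
    P[d==0]=np.nan
    return im,d,P
E
python3 - <<'E'
from h import *
print(finger_overhang if not callable(finger_overhang) else finger_overhang())
s=read_state();print(s["time_s"],s["position"],np.round(s["tcp_rot"],3),s["opening"])
for n in("side","top"):
    im,d,P=cloud(n);cv2.imwrite(f"pics/{n}0.png",im);np.savez(f"{n}0.npz",im=im,P=P);c=calibration(n);print(n,c["xyz"],np.round(c["rotation"],3),c["fx"])
E
```

```text
pics
0.014
0.0 [ 0.20468049 -0.58979884  0.23554951] [[ 0.945  0.328 -0.   ]
 [ 0.328 -0.945  0.002]
 [ 0.    -0.002 -1.   ]] 1.003932777470825
side [1.44374529 0.08337445 1.30844147] [[-0.13   0.779 -0.614]
 [ 0.991  0.091 -0.094]
 [-0.017 -0.621 -0.784]] 613.5655251163571
top [ 0.37923624 -0.04703058  1.31295522] [[ 0.021 -0.989  0.149]
 [-0.999 -0.024 -0.021]
 [ 0.024 -0.148 -0.989]] 456.90796123679735
```

View pics/top0.png

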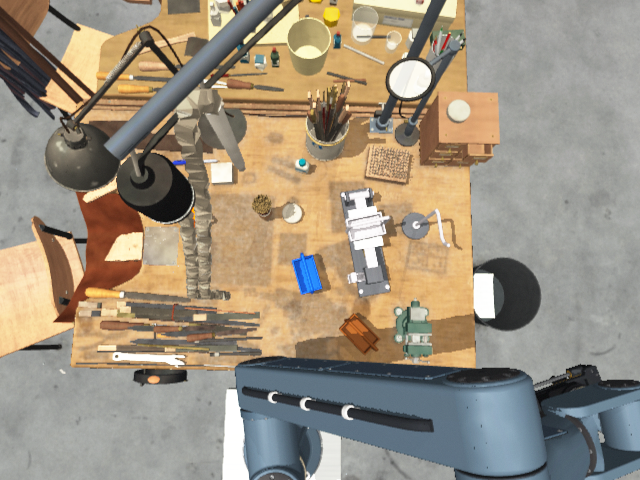

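View pics/side0.png

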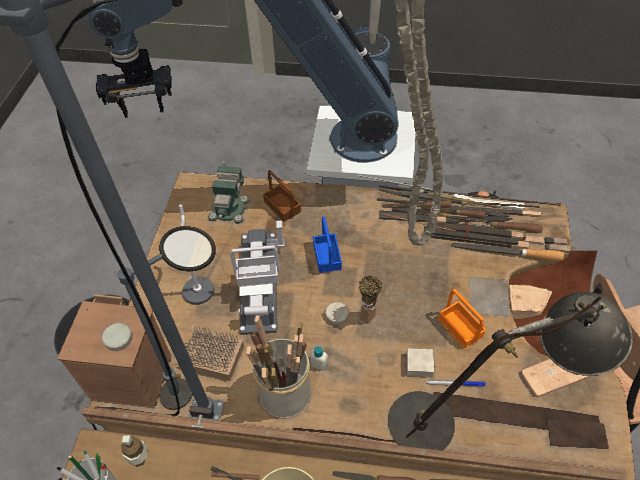

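```bash
python3 - <<'E'
from h import *
a=np.load("top0.npz");b=np.load("side0.npz")
A=cv2.resize(a["im"][170:320,320:480],None,fx=4,fy=4,interpolation=cv2.INTER_CUBIC)
B=cv2.resize(b["im"][190:350,130:330],None,fx=4,fy=3.75,interpolation=cv2.INTER_CUBIC)
cv2.imwrite("pics/A.png",A);cv2.imwrite("pics/B.png",B)
P=a["P"]
for u,v in[(358,195),(370,287),(415,225),(437,215),(450,243),(292,212),(262,205),(302,164),(205,290)]:print(u,v,np.round(P[v,u],3))
E
```

```text
358 195 [ 0.691 -0.195  0.071]
370 287 [ 0.438 -0.239  0.01 ]
415 225 [ 0.618 -0.366  0.025]
437 215 [ 0.607 -0.37   0.227]
450 243 [ 0.572 -0.475 -0.001]
292 212 [ 0.649 -0.011  0.016]
262 205 [0.641 0.065 0.137]
302 164 [ 0.777 -0.037  0.067]
205 290 [0.408 0.148 0.391]
```

View pics/A.png

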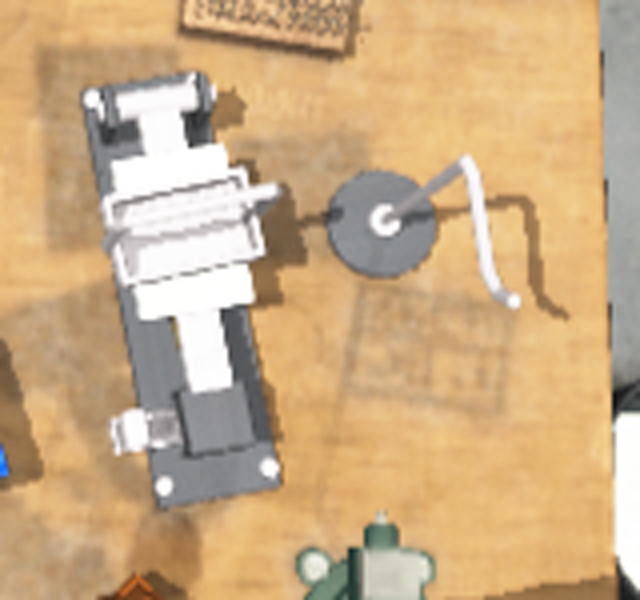

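View pics/B.png

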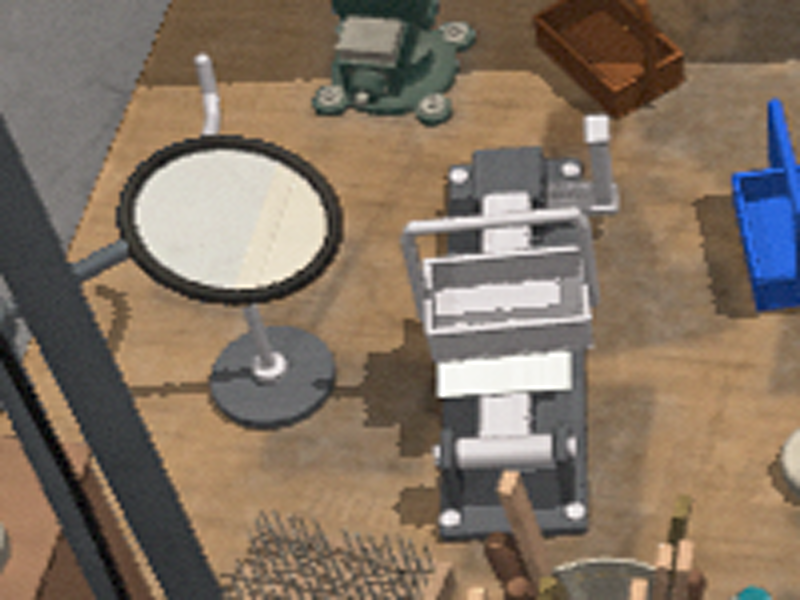

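```bash
python3 - <<'E'
from h import *
for n in("top","side"):
    P=np.load(n+"0.npz")["P"]; x,y,z=P[...,0],P[...,1],P[...,2]
    def sel(m,name):
        Q=P[m]
        if len(Q)<5: print(n,name,len(Q));return
        c=Q.mean(0);w,V=np.linalg.eigh(np.cov(Q[:,:2].T));d=V[:,1]
        s=(Q[:,:2]-c[:2])@d; e=c[:2]+np.outer([s.min(),s.max()],d)
        print(n,name,len(Q),"mean",np.round(c,3),"mid",np.round(e.mean(0),3),"ends",np.round(e,3).tolist(),"yaw",round(np.degrees(np.arctan2(d[1],d[0])),1))
    fx=(y>-.31)&(y<-.13)&(x>.4)&(x<.75)
    sel(fx&(z>.155)&(z<.195),"handle")
    sel((x>.4)&(x<.54)&(y>-.24)&(y<-.12)&(z>.095)&(z<.125),"tabcap")
    sel(fx&(x<.56)&(z>.055)&(z<.075),"coupler")
    sel((y<-.33)&(y>-.46)&(x>.47)&(x<.68)&(z>.205)&(z<.25),"hook")
    sel((y<-.32)&(y>-.43)&(x>.55)&(x<.68)&(z>.005)&(z<.018),"foot")
    sel((abs(z-.012)<.006)&(x>.38)&(x<.76)&(y>-.28)&(y<-.13),"base")
E
```

```text
top handle 155 mean [ 0.596 -0.211  0.177] mid [ 0.596 -0.213] ends [[0.609, -0.266], [0.583, -0.159]] yaw 103.7
top tabcap 54 mean [ 0.459 -0.181  0.109] mid [ 0.459 -0.181] ends [[0.471, -0.177], [0.448, -0.184]] yaw -162.9
top coupler 672 mean [ 0.506 -0.232  0.066] mid [ 0.508 -0.232] ends [[0.567, -0.216], [0.448, -0.247]] yaw -165.5
top hook 148 mean [ 0.579 -0.38   0.22 ] mid [ 0.575 -0.381] ends [[0.622, -0.368], [0.528, -0.394]] yaw -164.4
top foot 534 mean [ 0.617 -0.368  0.011] mid [ 0.613 -0.37 ] ends [[0.685, -0.333], [0.542, -0.408]] yaw -152.5
top base 1137 mean [ 0.539 -0.219  0.011] mid [ 0.569 -0.214] ends [[0.752, -0.182], [0.385, -0.246]] yaw -170.1
side handle 211 mean [ 0.6   -0.21   0.176] mid [ 0.6   -0.211] ends [[0.613, -0.265], [0.587, -0.156]] yaw 103.3
side tabcap 56 mean [ 0.464 -0.178  0.108] mid [ 0.462 -0.178] ends [[0.473, -0.176], [0.45, -0.18]] yaw -170.0
side coupler 400 mean [ 0.488 -0.232  0.067] mid [ 0.493 -0.231] ends [[0.541, -0.227], [0.446, -0.236]] yaw -174.8
side hook 77 mean [ 0.548 -0.388  0.218] mid [ 0.556 -0.385] ends [[0.583, -0.377], [0.529, -0.393]] yaw -163.0
side foot 682 mean [ 0.623 -0.368  0.012] mid [ 0.617 -0.367] ends [[0.684, -0.377], [0.55, -0.356]] yaw 171.1
side base 1083 mean [ 0.618 -0.202  0.012] mid [ 0.568 -0.205] ends [[0.757, -0.191], [0.378, -0.219]] yaw -175.8
```

```bash
cat >> h.py <<'E'
def go(p,xyaw=None,s=None):
    "tool-frame shift from measured pose to world p, and turn about tool z to bring tool x to yaw"
    s=s or read_state();R=np.array(s["tcp_rot"]);d=np.array(p)-s["position"]
    cur=np.degrees(np.arctan2(R[1,0],R[0,0]))
    print("t",round(s["time_s"],2),"pos",np.round(s["position"],4),"xyaw",round(cur,1),"shift",np.round(R.T@d,4),"turn",None if xyaw is None else round(np.radians(-(xyaw-cur)),4),"F",np.round(s["force"],1),"open",round(s["opening"],3),"gf",round(s["grasp_force"],1))
E
python3 - <<'E'
from h import *
T=np.load("top0.npz")["P"];S=np.load("side0.npz")["P"]
print("lens",np.nanmin(S[225:270,165:215].reshape(-1,3),0),np.nanmax(S[225:270,165:215].reshape(-1,3),0), T[78,410])
for n,P in(("T",T),("S",S)):
    x,y,z=P[...,0],P[...,1],P[...,2]
    m=(x>.32)&(x<.5)&(y<-.27)&(y>-.45)&(z>.02)&(z<.3);Q=P[m];print(n,"vise",Q.min(0),Q.max(0))
    # everything tall in working zone
    m=(x>.35)&(x<.85)&(y<-.05)&(y>-.6)&(z>.25);Q=P[m];print(n,"tall",len(Q),Q.min(0) if len(Q) else "",Q.max(0) if len(Q) else "")
go([.598-.025*np.cos(np.radians(103.5))*-1*-1,-.212+.0243,.30],103.5)
E
```

```text
lens [ 0.39814085 -0.51820643 -0.00677653] [ 0.87759561 -0.20049957  0.48907731] [ 0.82924413 -0.24855311  0.4734685 ]
T vise [ 0.32003082 -0.38764669  0.02001986] [ 0.4090075  -0.32341031  0.10458299]
T tall 1452 [ 0.78169419 -0.29601413  0.25089984] [ 0.84985708 -0.05666666  0.48861721]
S vise [ 0.32009465 -0.38850253  0.02006993] [ 0.45866972 -0.27795786  0.10718828]
S tall 1553 [ 0.78281464 -0.29307962  0.2541937 ] [ 0.84997533 -0.05359166  0.49122846]
t 0.1 pos [ 0.2047 -0.5899  0.2357] xyaw 19.1 shift [ 0.5089 -0.2493 -0.0637] turn -1.4726 F [-0.2 -0.5 -0.5] open 1.003 gf 0.0
```

Call:
send_rows([
  [0, 0.03, -0.015, -0.012, 0],
  [0, 0.03, -0.015, -0.012, 0],
  [0, 0.03, -0.015, -0.012, 0],
  [0, 0.03, -0.015, -0.012, 0],
  [0, 0.03, -0.015, -0.012, 0],
  [0, 0.03, -0.015, 0, 0],
  [0, 0.03, -0.015, 0, 0],
  [0, 0.03, -0.015, 0, 0],
  [0, 0.03, -0.015, 0, 0],
  [0, 0.03, -0.015, 0, 0],
  [0, 0.03, -0.015, 0, 0],
  [0, 0.03, -0.015, 0, 0],
  [0, 0.03, -0.015, 0, 0],
  [0, 0.03, -0.015, 0, 0],
  [0, 0.03, -0.015, 0, 0],
  [0, 0.03, -0.015, 0, 0],
  [0, 0.029, -0.01, 0, 0],
])

```text
time_s: 1.52
position: [0.6043, -0.1851, 0.296]
tcp_rot: [[0.945, 0.329, -0.002], [0.329, -0.945, 0.001], [-0.001, -0.002, -1.0]]
force: [-0.6, -0.2, 0.2]
opening: 0.996
grasp_force: 0.0
```

Call:
send_rows([
  [0, 0, 0, 0, -0.1227],
  [0, 0, 0, 0, -0.1227],
  [0, 0, 0, 0, -0.1227],
  [0, 0, 0, 0, -0.1227],
  [0, 0, 0, 0, -0.1227],
  [0, 0, 0, 0, -0.1227],
  [0, 0, 0, 0, -0.1227],
  [0, 0, 0, 0, -0.1227],
  [0, 0, 0, 0, -0.1227],
  [0, 0, 0, 0, -0.1227],
  [0, 0, 0, 0, -0.1227],
  [0, 0, 0, 0, -0.1227],
  [0, 0, 0, 0, 0],
])

```text
time_s: 2.6
position: [0.6034, -0.1873, 0.2959]
tcp_rot: [[-0.235, 0.972, -0.001], [0.972, 0.235, 0.001], [0.001, -0.001, -1.0]]
force: [-0.0, 0.5, 0.0]
opening: 0.995
grasp_force: 0.0
```

```bash
python3 - <<'E'
from h import *
go([.592,-.188,.1705],103.5)
E
```

```text
t 2.6 pos [ 0.6034 -0.1873  0.2959] xyaw 103.6 shift [ 0.0019 -0.0111  0.1254] turn 0.0018 F [-0.   0.5  0. ] open 0.995 gf 0.0
```

Call:
send_rows([
  [0, 0.002, -0.011, 0.015, 0],
  [0, 0, 0, 0.022, 0],
  [0, 0, 0, 0.022, 0],
  [0, 0, 0, 0.022, 0],
  [0, 0, 0, 0.022, 0],
  [0, 0, 0, 0.0125, 0],
  [0, 0, 0, 0.01, 0],
  [0, 0, 0, 0, 0],
  [0, 0, 0, 0, 0],
  [255, 0, 0, 0, 0],
  [255, 0, 0, 0, 0],
  [255, 0, 0, 0, 0],
  [255, 0, 0, 0, 0],
  [255, 0, 0, 0, 0],
  [255, 0, 0, 0, 0],
  [255, 0, 0, 0, 0],
  [255, 0, 0, 0, 0],
  [255, 0, 0, 0, 0],
  [255, 0, 0, 0, 0],
  [255, 0, 0, 0, 0],
])

```text
time_s: 4.27
position: [0.5926, -0.1881, 0.171]
tcp_rot: [[-0.233, 0.972, -0.0], [0.972, 0.233, 0.0], [0.0, -0.0, -1.0]]
force: [0.7, -1.0, -0.6]
opening: 0.246
grasp_force: 0.0
```

Call:
send_rows([
  [255, 0, 0, 0, 0],
  [255, 0, 0, 0, 0],
  [255, 0, 0, 0, 0],
  [255, 0, 0, 0, 0],
  [255, 0, 0, 0, 0],
  [255, 0, 0, 0, 0],
  [255, 0, 0, 0, 0],
])

```text
time_s: 4.85
position: [0.5926, -0.1881, 0.171]
tcp_rot: [[-0.233, 0.972, -0.0], [0.972, 0.233, 0.0], [0.0, -0.0, -1.0]]
force: [0.2, -1.1, 0.1]
opening: 0.089
grasp_force: 30.0
```

Call:
send_rows([
  [255, 0, 0, -0.005, 0],
  [255, 0, 0, -0.01, 0],
  [255, 0, 0, -0.01, 0],
  [255, 0, 0, -0.012, 0],
  [255, 0, 0, -0.012, 0],
  [255, 0, 0, -0.012, 0],
  [255, 0, 0, -0.012, 0],
  [255, 0, 0, -0.006, 0],
  [255, 0, 0, 0, 0],
  [255, 0, 0, 0, 0],
])

```text
time_s: 5.68
position: [0.5928, -0.1882, 0.2508]
tcp_rot: [[-0.233, 0.972, 0.001], [0.972, 0.233, -0.001], [-0.001, 0.001, -1.0]]
force: [0.1, 1.0, -2.0]
opening: 0.086
grasp_force: 30.0
```

```bash
python3 - <<'E'
from h import *
im,d,P=cloud("side");_,_,T=cloud("top")
cv2.imwrite("pics/s1.png",cv2.resize(im[120:330,130:330],None,fx=3,fy=2.85))
for n,Q in(("side",P),("top",T)):
    x,y,z=Q[...,0],Q[...,1],Q[...,2]
    m=(x>.5)&(x<.7)&(y<-.22)&(y>-.30)&(z>.23)&(z<.275);print(n,"bar free half",m.sum(),np.nanmean(Q[m],0))
    if m.sum()>5: q=Q[m];i=np.argsort(q[:,1]);print(q[i[:3]].mean(0),q[i[-3:]].mean(0))
go([.592,-.188,.25],103.5)
E
```

```text
side bar free half 78 [ 0.61070977 -0.25130539  0.25231006]
[ 0.61121567 -0.26451409  0.24071846] [ 0.60674973 -0.2342467   0.25726565]
top bar free half 0 [nan nan nan]
t 5.78 pos [ 0.5922 -0.1879  0.2495] xyaw 103.5 shift [-0.0001 -0.0002 -0.0005] turn -0.0002 F [-0.8  0.6 -1.4] open 0.093 gf 30.0<stdin>:6: RuntimeWarning: Mean of empty slice
```

View pics/s1.png

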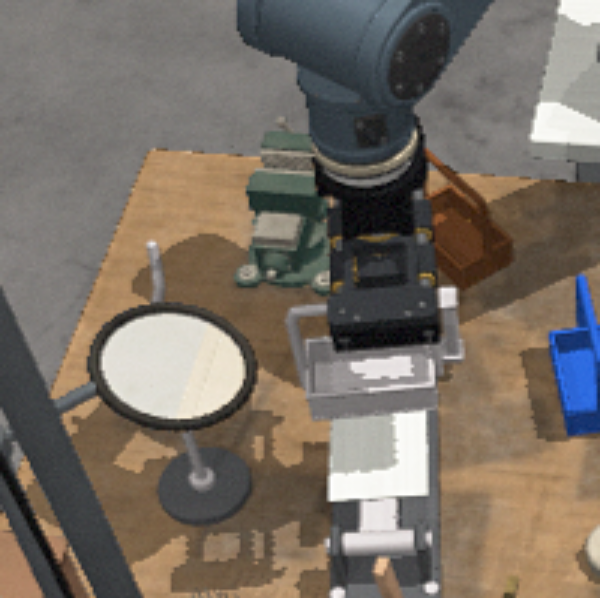

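Call:
send_rows([
  [255, 0, -0.008, 0, 0],
  [255, 0.001, -0.015, 0, 0],
  [255, 0.001, -0.02, 0, 0],
  [255, 0.001, -0.02, 0, 0],
  [255, 0.001, -0.02, 0, 0],
  [255, 0.002, -0.02, 0, 0],
  [255, 0.002, -0.017, 0, 0],
  [255, -0.01, -0.01, 0, 0],
  [255, -0.018, -0.008, 0, 0],
  [255, -0.02, -0.002, 0, 0],
  [255, -0.02, -0.002, 0, 0],
  [255, -0.02, -0.002, 0, 0],
  [255, -0.02, -0.002, 0, 0],
  [255, -0.02, -0.002, 0, 0],
  [255, -0.02, -0.002, 0, -0.015],
  [255, -0.015, -0.002, 0, -0.015],
  [255, -0.008, -0.002, 0.002, -0.014],
  [255, 0, 0, 0.002, 0],
  [255, 0, 0, 0, 0],
])

```text
time_s: 7.37
position: [0.4803, -0.3816, 0.2447]
tcp_rot: [[-0.275, 0.961, -0.002], [0.961, 0.275, 0.003], [0.003, -0.001, -1.0]]
force: [-0.2, 1.3, -1.5]
opening: 0.086
grasp_force: 30.0
```

```bash
python3 - <<'E'
from h import *
go([.478,-.383,.2455],106); go([.548,-.363,.2455],106)
im,d,P=cloud("side");im2,_,T=cloud("top")
a=cv2.resize(im[140:340,110:260],None,fx=2.6,fy=2.6);b=cv2.resize(im2[170:320,380:520],None,fx=2.8,fy=3.4666)
h=min(a.shape[0],b.shape[0]);cv2.imwrite("pics/s2.png",np.hstack([a[:h],b[:h]]))
for n,Q in(("side",P),("top",T)):
    x,y,z=Q[...,0],Q[...,1],Q[...,2]
    m=(x>.42)&(x<.56)&(y<-.405)&(y>-.5)&(z>.225)&(z<.265);q=Q[m];print(n,m.sum())
    if m.sum()>5: i=np.argsort(q[:,1]);print(q[i[:5]].mean(0),q[i[-5:]].mean(0))
    m=(x>.5)&(x<.68)&(y<-.33)&(y>-.46)&(z>.19)&(z<.242);q=Q[m];print("hook",m.sum(),q.min(0),q.max(0))
E
```

```text
t 7.37 pos [ 0.4803 -0.3816  0.2447] xyaw 106.0 shift [-0.0007 -0.0026 -0.0008] turn -0.0009 F [-0.2  1.3 -1.5] open 0.086 gf 30.0
t 7.37 pos [ 0.4803 -0.3816  0.2447] xyaw 106.0 shift [-0.0007  0.0702 -0.0008] turn -0.0009 F [-0.2  1.3 -1.5] open 0.086 gf 30.0
side 51
[ 0.5022749  -0.45488947  0.23699207] [ 0.5000884  -0.43577614  0.25435297]
hook 139 [ 0.5000564  -0.4580054   0.19028276] [ 0.5790994  -0.37652606  0.24139605]
top 0
hook 88 [ 0.5280775  -0.39813213  0.19011828] [ 0.62227592 -0.36446631  0.23513689]
```

View pics/s2.png

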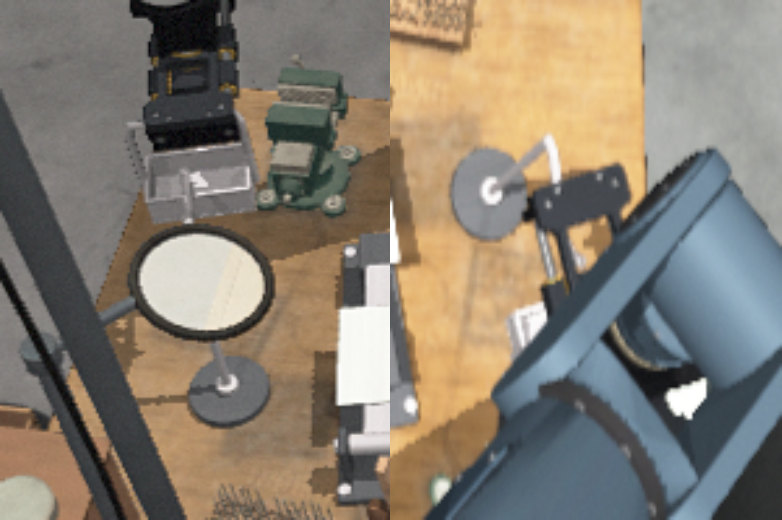

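Call:
send_rows([
  [255, 0, 0.006, 0, 0],
  [255, 0, 0.01, 0, 0],
  [255, 0, 0.01, 0, 0],
  [255, 0, 0.01, 0, 0],
  [255, 0, 0.01, 0, 0],
  [255, 0, 0.01, 0, 0],
  [255, 0, 0.009, 0, 0],
  [255, -0.001, 0.005, 0, 0],
  [255, 0, 0, 0, 0],
  [255, 0, 0, 0, 0],
])

```text
time_s: 8.3
position: [0.5491, -0.3641, 0.2458]
tcp_rot: [[-0.276, 0.961, -0.001], [0.961, 0.276, 0.0], [0.0, -0.001, -1.0]]
force: [-0.2, -0.0, -2.0]
opening: 0.093
grasp_force: 30.0
```

Call:
send_rows([
  [255, 0, 0, 0.005, 0],
  [255, 0, 0, 0.006, 0],
  [255, 0, 0, 0.006, 0],
  [255, 0, 0, 0.006, 0],
  [255, 0, 0, 0.005, 0],
  [255, 0, 0, 0.004, 0],
  [255, 0, 0, 0.003, 0],
  [255, 0, 0, 0.002, 0],
  [255, 0, 0, 0, 0],
  [255, 0, 0, 0, 0],
])

```text
time_s: 9.13
position: [0.549, -0.3642, 0.2091]
tcp_rot: [[-0.276, 0.961, 0.0], [0.961, 0.276, -0.0], [-0.0, 0.0, -1.0]]
force: [0.2, -0.5, -2.0]
opening: 0.091
grasp_force: 30.0
```

```bash
python3 - <<'E'
from h import *
go([.548,-.363,.204],106)
im,d,P=cloud("side")
cv2.imwrite("pics/s3.png",cv2.resize(im[140:320,110:260],None,fx=4,fy=3.3))
x,y,z=P[...,0],P[...,1],P[...,2]
m=(x>.5)&(x<.65)&(y<-.41)&(y>-.5)&(z>.18)&(z<.23);q=P[m];print(m.sum())
if m.sum()>5: i=np.argsort(q[:,1]);print(q[i[:5]].mean(0),q[i[-5:]].mean(0))
E
```

```text
t 9.13 pos [ 0.549  -0.3642  0.2091] xyaw 106.0 shift [ 0.0014 -0.0006  0.0051] turn 0.0002 F [ 0.2 -0.5 -2. ] open 0.091 gf 30.0
66
[ 0.57182276 -0.43896396  0.19800538] [ 0.56811575 -0.41851274  0.21768538]
```

View pics/s3.png

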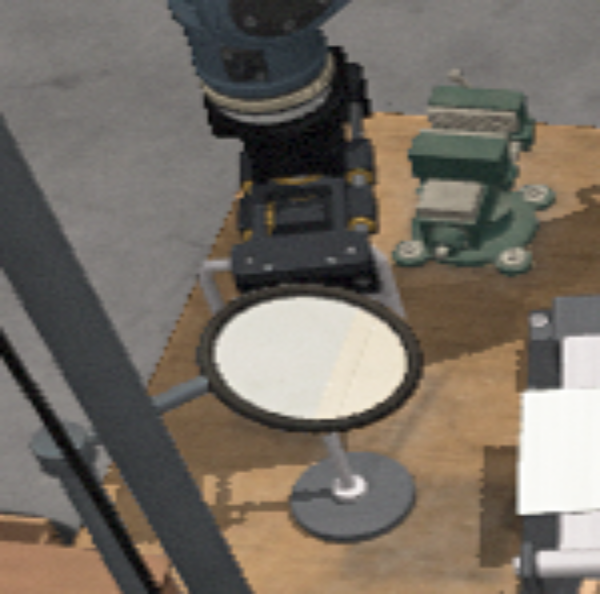

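Call:
send_rows([
  [255, 0, 0, 0.002, 0],
  [255, 0, 0, 0.002, 0],
  [255, 0, 0, 0.001, 0],
  [255, 0, 0, 0.001, 0],
  [255, 0, 0, 0, 0],
  [255, 0, 0, 0, 0],
])

```text
time_s: 9.68
position: [0.5493, -0.3644, 0.2048]
tcp_rot: [[-0.276, 0.961, 0.001], [0.961, 0.276, -0.001], [-0.002, 0.001, -1.0]]
force: [-1.3, 1.7, 6.0]
opening: 0.089
grasp_force: 30.0
```

Call:
send_rows([
  [255, 0, 0, -0.001, 0],
  [255, 0, 0, -0.0005, 0],
  [150, 0, 0, 0, 0],
  [150, 0, 0, 0, 0],
  [150, 0, 0, 0, 0],
  [150, 0, 0, 0, 0],
  [150, 0, 0, 0, 0],
  [150, 0, 0, 0, 0],
  [150, 0, 0, 0, 0],
  [150, 0, 0, 0, 0],
  [150, 0, 0, 0, 0],
  [150, 0, 0, 0, 0],
])

```text
time_s: 10.68
position: [0.5489, -0.3642, 0.2045]
tcp_rot: [[-0.276, 0.961, 0.0], [0.961, 0.276, -0.0], [-0.0, 0.0, -1.0]]
force: [-0.3, 0.1, 0.3]
opening: 0.414
grasp_force: 0.0
```

Call:
send_rows([
  [150, 0, 0, -0.01, 0],
  [150, 0, 0, -0.02, 0],
  [150, 0, 0, -0.03, 0],
  [150, 0, 0, -0.03, 0],
  [150, 0, 0, -0.03, 0],
  [150, 0.02, 0, -0.02, 0.05],
  [150, 0.03, 0, 0, 0.1],
  [150, 0.03, 0, 0, 0.1],
  [150, 0, 0, 0, 0.12],
  [150, 0, 0, 0, 0.12],
  [150, 0, 0, 0, 0.12],
  [150, 0, 0, 0, 0.12],
  [150, 0, 0, 0, 0.12],
  [150, 0, 0, 0, 0.12],
  [150, 0, 0, 0, 0.12],
  [150, 0, 0, 0, 0.12],
  [150, 0, 0, 0, 0.12],
  [150, 0, 0, 0, 0.12],
  [150, 0, 0, 0, 0.12],
])

```text
time_s: 12.27
position: [0.5327, -0.286, 0.3455]
tcp_rot: [[0.963, 0.271, 0.001], [0.271, -0.963, -0.001], [0.001, 0.001, -1.0]]
force: [0.7, -0.1, -0.4]
opening: 0.409
grasp_force: 0.0
```

```bash
python3 - <<'E'
from h import *
im,d,P=cloud("side");im2,_,T=cloud("top")
x,y,z=P[...,0],P[...,1],P[...,2]
for n,Q in(("side",P),("top",T)):
    x,y,z=Q[...,0],Q[...,1],Q[...,2]
    m=(x>.48)&(x<.65)&(y<-.31)&(y>-.5)&(z>.2)&(z<.222);q=Q[m];print(n,m.sum())
    if m.sum()>5: i=np.argsort(q[:,1]);print(q[i[:5]].mean(0),q[i[-5:]].mean(0))
    m=(x>.42)&(x<.5)&(y<-.15)&(y>-.22)&(z>.1)&(z<.12);q=Q[m];print("tab",len(q),q.mean(0) if len(q) else 0)
a=cv2.resize(im[140:340,110:260],None,fx=2.6,fy=2.6);b=cv2.resize(im2[170:320,330,None].repeat(1,1) if 0 else im2[170:320,330:480],None,fx=2.6,fy=3.4666)
h=min(a.shape[0],b.shape[0]);cv2.imwrite("pics/s4.png",np.hstack([a[:h],b[:h]]))
go([.460,-.180,.15],14)
E
```

```text
side 237
[ 0.57375074 -0.43553747  0.20814764] [ 0.5449434  -0.33338935  0.20287771]
tab 53 [ 0.4637204  -0.17755716  0.10946074]
top 0
tab 54 [ 0.45917619 -0.18057836  0.10861762]
t 12.37 pos [ 0.5328 -0.286   0.3454] xyaw 16.1 shift [-0.0407 -0.1222  0.1953] turn 0.0361 F [ 0.3 -0.9  0.2] open 0.409 gf 0.0
```

View pics/s4.png

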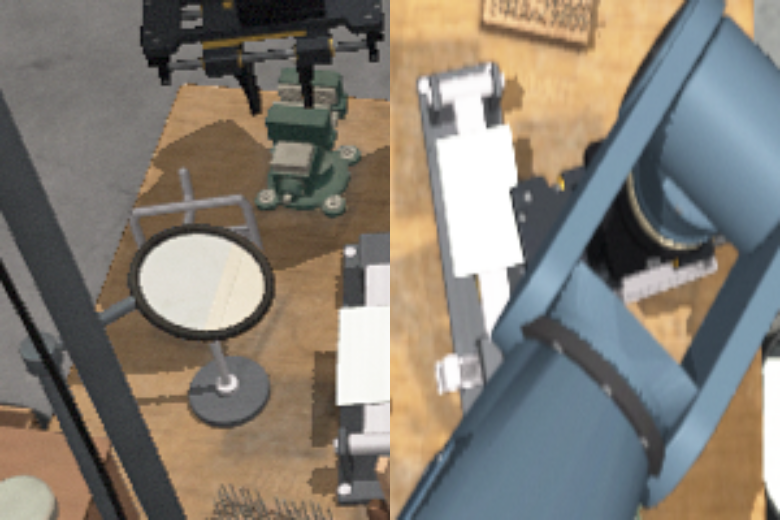

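Call:
send_rows([
  [150, -0.008, -0.02, 0, 0],
  [150, -0.008, -0.03, 0, 0.018],
  [150, -0.008, -0.03, 0.01, 0.018],
  [150, -0.008, -0.03, 0.02, 0],
  [150, -0.0087, -0.0122, 0.03, 0],
  [150, 0, 0, 0.03, 0],
  [150, 0, 0, 0.03, 0],
  [150, 0, 0, 0.03, 0],
  [150, 0, 0, 0.02, 0],
  [150, 0, 0, 0.01, 0],
  [150, 0, 0, 0, 0],
  [150, 0, 0, 0, 0],
])

```text
time_s: 13.37
position: [0.4618, -0.1787, 0.1646]
tcp_rot: [[0.97, 0.244, -0.0], [0.244, -0.97, 0.0], [-0.0, -0.0, -1.0]]
force: [0.8, -1.0, 0.1]
opening: 0.414
grasp_force: 0.0
```

```bash
python3 - <<'E'
from h import *
im,d,P=cloud("side")
cv2.imwrite("pics/s5.png",cv2.resize(im[160:290,210:350],None,fx=4.2,fy=4.2,interpolation=cv2.INTER_CUBIC))
go([.461,-.179,.083],14)
E
```

```text
t 13.42 pos [ 0.4623 -0.179   0.1653] xyaw 14.1 shift [-0.0013 -0.0004  0.0823] turn 0.0014 F [-0.1  0.   0.3] open 0.413 gf 0.0
```

View pics/s5.png

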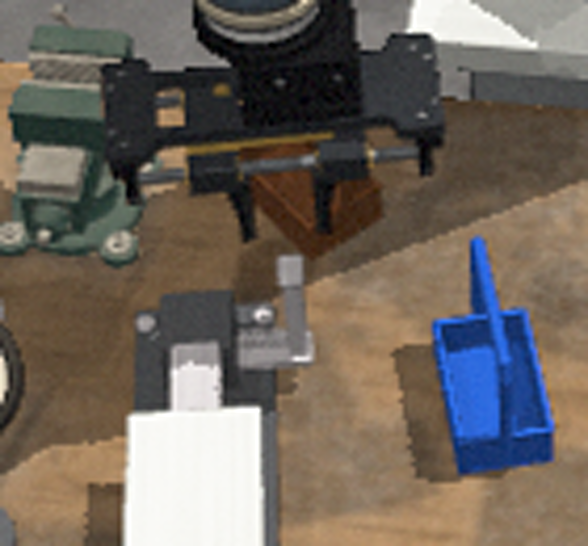

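Call:
send_rows([
  [150, -0.001, 0, 0.012, 0],
  [150, 0, 0, 0.02, 0],
  [150, 0, 0, 0.02, 0],
  [150, 0, 0, 0.015, 0],
  [150, 0, 0, 0.01, 0],
  [150, 0, 0, 0.005, 0],
  [150, 0, 0, 0, 0],
  [255, 0, 0, 0, 0],
  [255, 0, 0, 0, 0],
  [255, 0, 0, 0, 0],
  [255, 0, 0, 0, 0],
  [255, 0, 0, 0, 0],
  [255, 0, 0, 0, 0],
  [255, 0, 0, 0, 0],
  [255, 0, 0, 0, 0],
  [255, 0, 0, 0, 0],
  [255, 0, 0, 0, 0],
])

```text
time_s: 14.83
position: [0.4611, -0.1792, 0.0831]
tcp_rot: [[0.97, 0.241, 0.001], [0.241, -0.97, -0.001], [0.001, 0.001, -1.0]]
force: [-0.5, -0.7, 5.2]
opening: 0.173
grasp_force: 29.9
```

Call:
send_rows([
  [255, 0, -0.002, 0, 0],
  [255, 0, -0.002, 0, 0],
  [255, 0, -0.001, 0, 0],
  [255, 0, 0, 0, 0],
  [255, 0, 0, 0, 0],
])

```text
time_s: 15.25
position: [0.4607, -0.1764, 0.0831]
tcp_rot: [[0.97, 0.242, 0.003], [0.242, -0.97, -0.004], [0.002, 0.005, -1.0]]
force: [-1.9, -7.7, 3.7]
opening: 0.176
grasp_force: 29.9
```

```bash
python3 - <<'E'
from h import *
go([.461,-.179,.083],14);print(read_state()["moment"])
E
```

```text
t 15.25 pos [ 0.4607 -0.1764  0.0831] xyaw 14.0 shift [-0.0003  0.0026  0.0001] turn 0.0005 F [-1.9 -7.7  3.7] open 0.176 gf 29.9
[-1.12572346  0.26625607 -0.26851143]
```

Call:
send_rows([
  [255, 0, -0.002, 0, 0],
  [255, 0, -0.002, 0, 0],
  [255, 0, -0.002, 0, 0],
  [255, 0, -0.002, 0, 0],
  [255, 0, -0.001, 0, 0],
  [255, 0, 0, 0, 0],
  [255, 0, 0, 0, 0],
])

```text
time_s: 15.83
position: [0.4593, -0.1688, 0.0832]
tcp_rot: [[0.97, 0.243, 0.005], [0.243, -0.97, -0.006], [0.003, 0.007, -1.0]]
force: [-2.2, -11.2, 2.1]
opening: 0.176
grasp_force: 29.9
```

```bash
python3 - <<'E'
from h import *
go([.461,-.179,.083],14);print(read_state()["moment"])
im,d,P=cloud("side")
cv2.imwrite("pics/s6.png",cv2.resize(im[180:280,220:330],None,fx=5,fy=5,interpolation=cv2.INTER_CUBIC))
E
```

```text
t 15.83 pos [ 0.4593 -0.1688  0.0832] xyaw 14.0 shift [-0.0008  0.0103  0.0003] turn 0.0007 F [ -2.2 -11.2   2.1] open 0.176 gf 29.9
[-1.50472403  0.29069648 -0.27832499]
```

View pics/s6.png

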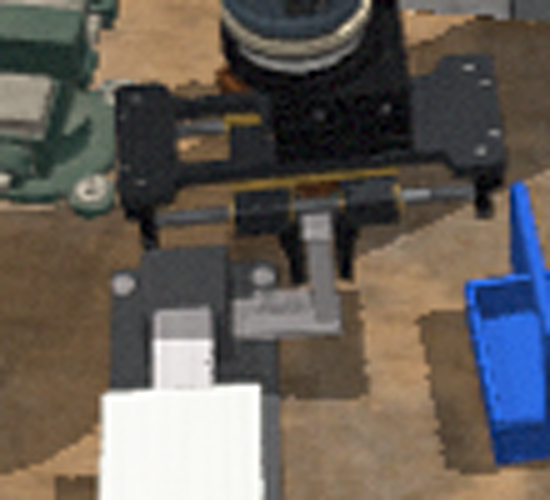

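Call:
send_rows([
  [255, 0, -0.001, 0, 0],
  [255, 0, 0, 0, 0],
  [255, 0.001, 0, -0.005, 0],
  [255, 0.001, 0, -0.0075, 0],
  [255, 0.001, 0, -0.0075, 0],
  [255, 0.0015, 0, -0.0075, 0],
  [255, 0, 0, 0, 0],
])

```text
time_s: 16.47
position: [0.4665, -0.1679, 0.1117]
tcp_rot: [[0.97, 0.242, 0.011], [0.242, -0.97, -0.009], [0.009, 0.011, -1.0]]
force: [5.3, -9.3, -4.7]
opening: 0.178
grasp_force: 30.2
```

Call:
send_rows([
  [255, 0.0015, 0, -0.0075, 0],
  [255, 0.002, 0, -0.0075, 0],
  [255, 0.002, 0, -0.0075, 0],
  [255, 0.0025, 0, -0.007, 0],
  [255, 0.003, 0, -0.007, 0],
  [255, 0.003, 0, -0.007, 0],
  [255, 0.0035, 0, -0.007, 0],
  [255, 0.0035, 0, -0.0065, 0],
  [255, 0.002, 0, -0.003, 0],
  [255, 0, 0, 0, 0],
  [255, 0, 0, 0, 0],
  [255, 0, 0, 0, 0],
  [255, 0, 0, 0, 0],
])

```text
time_s: 17.55
position: [0.4911, -0.1623, 0.1705]
tcp_rot: [[0.97, 0.241, 0.016], [0.241, -0.97, -0.009], [0.014, 0.013, -1.0]]
force: [13.7, -7.5, -11.0]
opening: 0.174
grasp_force: 29.6
```

```bash
python3 - <<'E'
from h import *
go([.461,-.179,.083],14)
for n in("top","side"):
    im,d,Q=cloud(n);x,y,z=Q[...,0],Q[...,1],Q[...,2]
    a=(x-.568)*np.cos(np.radians(14.3))+(y+.209)*np.sin(np.radians(14.3)); b=-(x-.568)*np.sin(np.radians(14.3))+(y+.209)*np.cos(np.radians(14.3))
    m=(abs(b)<.03)&(a>-.02)&(a<.08)&(z>.06)&(z<.2)
    if m.sum()>20:
        k=np.polyfit(a[m],z[m],1);print(n,m.sum(),"bar angle",-np.arctan(k[0]))
    m=(x>.48)&(x<.65)&(y<-.31)&(y>-.5)&(z>.2)&(z<.222);q=Q[m];print("handle",len(q))
    if len(q)>5: i=np.argsort(q[:,1]);print(q[i[:5]].mean(0),q[i[-5:]].mean(0))
E
```

```text
t 17.55 pos [ 0.4911 -0.1623  0.1705] xyaw 14.0 shift [-0.0345  0.0078  0.0871] turn -0.0008 F [ 13.7  -7.5 -11. ] open 0.174 gf 29.6
top 358 bar angle 0.38422704758944387
handle 244
[ 0.5684386  -0.43539173  0.21125953] [ 0.54021601 -0.33681953  0.20399822]
side 958 bar angle 0.3892347301752506
handle 235
[ 0.57076452 -0.43611035  0.20746456] [ 0.5434597  -0.33380995  0.20546841]
```

Bar at about 0.39 rad, held at the tab, basket still hanging on the hook. I'll check that everything is at rest, then hand in.

Call:
send_rows([
  [255, 0, 0, 0, 0],
  [255, 0, 0, 0, 0],
  [255, 0, 0, 0, 0],
  [255, 0, 0, 0, 0],
  [255, 0, 0, 0, 0],
  [255, 0, 0, 0, 0],
])

```text
time_s: 18.15
position: [0.4911, -0.1624, 0.1704]
tcp_rot: [[0.97, 0.241, 0.016], [0.241, -0.97, -0.009], [0.013, 0.013, -1.0]]
force: [13.9, -7.3, -12.0]
opening: 0.173
grasp_force: 29.6
```

```bash
python3 - <<'E'
from h import *
go([.4911,-.1623,.1705],14);print(np.round(read_state()["qvel"],2));print(hand_in())
E
```

```text
t 18.15 pos [ 0.4911 -0.1624  0.1704] xyaw 14.0 shift [ 0.     -0.0001 -0.0001] turn -0.0008 F [ 13.9  -7.3 -12. ] open 0.173 gf 29.6
[-0.02 -0.02 -0.    0.06 -0.04  0.06]
the job is handed in; nothing more can be done
None
```

The basket hangs on the hook, released, and the arm is holding the bar up by the latch tab at about 0.39 rad; the job was handed in at 18.2 s with everything at rest, and no verdict came back.

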